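# Lay out the guest's bath tray

### The arm

A 6-joint arm with a two-finger parallel gripper is mounted at the origin on the work surface. World frame = base frame: x ahead of the robot, y to its left, z up, the work surface at z = 0. Lengths are in m, angles in rad, forces in N, time in s.
With the tool pointing down it reaches from about 0.275 to 0.975 m from the base axis. Payload 8.4 kg.
Tool frame: the origin (TCP) lies on the mounting face of the last link; the fingertips stand 190 mm ahead of it and the grasp point (between the pads) lies 171 mm ahead of it (bot.tcp_to_tips is the distance from the TCP to the fingertips, in m); z points along the fingers, y is the line along which they close (so a half turn about z gives the same grasp; the last joint's range is limited). The gripper opens to 92 mm and grips with 3 to 60 N. Pads are 20 mm wide; open, the fingers measure 128 mm over their backs; the gripper's body (75 mm by 189 mm) begins 69 mm behind the grasp point.
Start: joints at [-1.289, 0.353, 1.633, -0, 1.155, -0.002], TCP at [0.175, -0.6, 0.405] pointing down, gripper open.
Joint ranges: [-2.63, 2.63], [-0.92, 2.1], [0.06, 2.66], [-1.3, 4.44], [0, 2.69], [-3.02, 3.02]. Speed limits (rad/s): [2.22, 2.22, 2.79, 3.14, 3.14, 3.14].

### API

Orientations are given as a unit quaternion [x, y, z, w].
In Python, from workcell import bot, snapshot, camera_info, sign_off gives the robot as it stands.
- The arm moves only by the tool apply_moves, never from a script. Its argument "plan" is a list of rows, each an object with "delta_pos": the shift along the tool's x, y, z as a fraction of full scale, a list of three; "twist": the turn, a rotation vector about the tool's x, y, z as a fraction of full scale, a list of three. A call has 1 to 12 rows; each row shifts and turns the commanded pose from where the row before left it, along the tool's axes as they then stand; what a row does not reach is not made up. Full scale, the value 1, is 0.6 m for a shift and 8 degrees for a turn. A row lasts 1/10 s, in which the tool goes at most 50 mm and 8.59 degrees, less where a joint would pass 70% of its speed; a pose out of reach is approached as far as the arm can. A call with a number of a shift or a turn outside -1 to 1 is refused whole. A call with a gripper value outside its range is refused whole. "claw" is the closure in counts, from 0 (fully open) to 255 (shut), set as the call begins (left out, the last holds). The fingers move at their own pace and stop on an object; "force" is the grip in N (left out, the last holds). Time passes only in rows, so rows that do not move let the fingers close. It gives the time, the measured TCP pose, the force, the opening and the grip force at its end, in the units of the state.
- bot.read_state(): the state, without advancing time (a new reading comes with each control period).
- snapshot(name): name is "scene" or "top"; returns the picture (480x640x3 uint8, red, green, blue); there is no depth.
- camera_info(name): a dict with "fx", "fy", "cx", "cy" (pixels), "k1" (the pictures are not rectified: a ray, as slopes to the right and down, at radius r is drawn at 1 + k1 r^2 times it, then the intrinsics apply), "cam_to_world" (4x4, takes a point from camera to world coordinates). Camera axes: x right, y down, z forward; pixel columns grow to the right and rows downward; lengths in m; the calibration is good to about 2 mm. A picture is of the moment at which its call begins. camera_info takes no time and is no camera call.
- sign_off(): hands the job in; it is judged then, once.
The state is a dict: "time": time; "q": joint angles; "joint_velocities": joint speeds; "joint_efforts": joint torques, N m; "position": TCP position; "tool_rot": TCP orientation; "force": force on the tool from outside, world axes, zero at the start; "torque": the same for the moment, N m; "grip_width": opening from 0.0 (shut) to 1.0 (fully open); "gripper_force": force on a finger pad.
Only numpy, scipy, OpenCV 4.12 (cv2) and the standard library are available. Lean on these libraries where they do the work, as an engineer would, in place of code of your own. Each camera call takes 0.05 s, during which the arm holds its last target. There are 200 camera calls.

### The job

Lay out the guest's bath things on the grey slatted teak tray, whose front is the side towards the robot: put the bamboo soap dish straight in front of the grey bowl, long side along the tray and about 4 cm clear of the rim, with the lilac soap lying lengthwise on the middle of it. Stand the tin canister with the black knob between the bowl and the jug, in line with them and touching neither, and the steel measuring cup straight in front of the canister, about 4 cm clear of it, with its handle pointing straight out to the front of the tray. Leave the bowl, the jug and everything else where they stand.

Things in the scene. Friction and masses are not known exactly. Their poses are not given: they have to be found in the camera images.
- tray: Flat slatted teak bath tray, weathered silver-grey, lying on the bookcase top, 480 mm long (its y) x 280 mm deep (its x) x 12 mm thick, no rim; it does not move. Origin: centre of its underside. +x points to its back long side (away from the robot), +y along its length to the robot's left; it is turned by at most about 10 degrees. All set-down places are on its flat top, 12 mm above the table. The tray's front is the long side nearest the robot.
- bowl: Speckled grey ceramic bowl standing upright on one half of the tray (either half), foot 68 mm across, rim 140 mm across, 58 mm high, 0.8 kg. Origin: centre of its underside, on the tray's top, 50 mm behind the tray's lengthwise middle line. Its axes are parallel to the tray's. It stays where it is.
- jug: Cream enamel water jug with a navy rim, standing on the other half of the tray, body 100 mm across, 130 mm high (132 with the rim), handle pointing to the back and reaching 83 mm from its axis. Origin: centre of its underside, on the tray's top and level with the bowl (50 mm behind the tray's middle line), 280 to 320 mm from the bowl's centre. Its axes are parallel to the tray's. It stays where it is.
- dish: Slatted bamboo soap dish, empty, 110 mm long (its y) x 62 mm wide (its x) x 18 mm high, flat top flush with its two long side rails; 70 g. Lies flat on the bookcase top beside the tray. Origin: centre of its underside. Pick it up across its 62 mm width by the rails.
- soap: Lilac bar of soap, 76 mm long (its y) x 48 mm wide (its x) x 26 mm high, 100 g, lying flat on the bookcase top beside the tray. Origin: centre of its underside.
- canister: Lidded round tin canister (bath salts), bright tin with a black knob latch on its lid; 90 mm across (lid 92), 107 mm high to the lid's top. The knob does not need turning and can carry the canister: a black disc 34 mm across up to 113 mm, and on it an upright bar 44 mm long (along its x), 12 mm thick (its y), from 113 to 135 mm above the underside. 0.25 to 0.5 kg. Origin: centre of its underside. Stands on the bookcase top beside the tray.
- cup: Steel measuring cup standing upright on the bookcase top beside the tray, round, 62 mm across, 58 mm high, wall 3 mm, 140 g, with a flat handle 14 mm wide along its -x, at rim level (54 mm up), reaching to 106 mm from the cup's axis. Origin: centre of the cup's underside, on its axis. +x points away from the handle.
- nail_brush: Wooden nail brush, 45 x 95 x 34 mm, lying bristles down, to the right of the things on the robot's right side. Origin: centre of its underside. Bystander: leave alone.
- pumice: Grey pumice stone, 45 x 80 x 30 mm, lying left of the things on the robot's left side. Origin: centre of its underside. Bystander: leave alone.
- candle: Brown glass candle with a cream wax top, 68 mm across, 67 mm high, standing in front of the tray to the left, close to the robot. Origin: centre of its underside. Bystander: leave alone.
Things that resemble listed ones, but are neither listed nor needed, are in the scene too. Leave any pink look-alike of the canister alone.

How it is judged:
At the end, for the whole second after the job is handed in: All at rest. Dish: gap to bowl 40 +/-18 mm, centred on it to 18, square to tray 0.2 rad. Soap flat on dish, centres within 14 mm, 0.25 rad. Canister within 18 mm of the bowl-jug line, touching neither. Cup: gap to canister 40 +/-18, in line to 20, handle to front within 0.2 rad. All upright (x of dish in the frame of bowl between -0.159 and -0.123 m and y of dish in the frame of bowl between -0.018 and 0.018 m and angle between the y axis of dish and the y axis of tray, either way round below 0.2 rad and z of dish in the frame of tray between 0.007 and 0.017 m and angle between each of dish, cup, bowl, jug's own z axis and vertical below 0.1 rad and horizontal distance between soap and dish below 0.014 m and z of soap in the frame of dish between 0.014 and 0.023 m and angle between soap's own z axis and vertical below 0.12 rad and angle between the y axis of soap and the y axis of dish, either way round below 0.25 rad and x of canister in the frame of tray between 0.032 and 0.068 m and z of canister in the frame of tray between 0.007 and 0.017 m and angle between canister's own z axis and vertical below 0.08 rad and ((y of canister in the frame of bowl above 0.115 m and y of canister in the frame of jug below -0.095 m) or (y of canister in the frame of bowl below -0.115 m and y of canister in the frame of jug above 0.095 m)) and contact force between canister and bowl below 0.1 N and contact force between canister and jug below 0.1 N and x of canister in the frame of cup between 0.098 and 0.134 m and y of canister in the frame of cup between -0.02 and 0.02 m and angle between the x axis of cup and the x axis of tray, either way round below 0.2 rad and x of cup in the frame of tray between -0.105 and -0.03 m and z of cup in the frame of tray between 0.007 and 0.017 m and linear speed of each of dish, soap, canister, cup, bowl, jug below 0.02 m/s).
It fails at once if the bowl is shifted by more than 15 mm (distance of bowl from where it was at the start of the episode above 0.015 m).
It fails at once if the jug is shifted by more than 15 mm (distance of jug from where it was at the start of the episode above 0.015 m).
It fails at once if the nail brush is shifted by more than 30 mm (distance of nail_brush from where it was at the start of the episode above 0.03 m).
It fails at once if the pumice is shifted by more than 30 mm (distance of pumice from where it was at the start of the episode above 0.03 m).
It fails at once if the candle is shifted by more than 30 mm (distance of candle from where it was at the start of the episode above 0.03 m).
It also fails if it takes over 120 s, if anything falls off the work surface, if the arm or the gripper's body presses on something with over 40 N, if the wrist force passes 120 N, or if a joint passes its speed limit or range.

## Working session

There is one attempt and no reset: what is moved stays moved. The work goes in short steps, Python scripts to look and compute and a tool call to move; the robot and the scene stay as the last step left them, time stands still between calls to the robot, and variables do not carry over. Pictures are saved under pics/ and viewed, at most 14 in all, crops included, and the job is handed in when it is done.

Besides the shell and the picture viewer there is one more tool, called after "Request:" by a JSON object that holds its "name" and its "arguments", one argument or row to a line. apply_moves: Moves the arm, as the interface text tells. Shift numbers are shares of 0.6 m and turn numbers shares of 8 degrees, none past 1 either way. Its arguments: {"type":"object","properties":{"plan":{"type":"array"},"claw":{"type":"number"},"force":{"type":"number"}},"required":["plan"]}

```bash
mkdir -p pics; ls
python3 - <<'E'
from workcell import bot,snapshot,camera_info
import cv2
for n in("scene","top"):
    cv2.imwrite(f"pics/{n}0.png",snapshot(n)[:,:,::-1]); print(camera_info(n))
print(bot.read_state())
E
```

```text
pics
{'fx': 482.814338662588, 'fy': 482.814338662588, 'cx': 319.8071901914354, 'cy': 242.09069842267317, 'k1': -0.0011154340010859035, 'cam_to_world': array([[ 0.14653544,  0.62000196, -0.770795  ,  1.48437345],
       [ 0.98892561, -0.07328543,  0.12905576, -0.17807553],
       [ 0.02352678, -0.78117016, -0.62387473,  0.90409023],
       [ 0.        ,  0.        ,  0.        ,  1.        ]])}
{'fx': 601.9136800381943, 'fy': 601.9136800381943, 'cx': 325.5109952943633, 'cy': 234.71951686455478, 'k1': 0.07206181032616477, 'cam_to_world': array([[-0.00428858, -0.99789781,  0.064665  ,  0.34276986],
       [-0.99996146,  0.00477484,  0.00736701, -0.00583807],
       [-0.00766028, -0.06463091, -0.99787984,  1.58404695],
       [ 0.        ,  0.        ,  0.        ,  1.        ]])}
{'time': 0.1, 'q': array([-1.28938460e+00,  3.53576340e-01,  1.63402182e+00, -3.16597845e-05,
        1.15517663e+00, -2.38327679e-03]), 'joint_velocities': array([ 0.00093176, -0.00133461, -0.00191921, -0.0009506 , -0.00148367,
       -0.00095747]), 'joint_efforts': array([ 3.18516986e-04, -5.94903767e+01, -3.34930408e+01,  6.99163112e-02,
        1.83158449e-02, -2.92678112e-05]), 'position': array([ 0.17495264, -0.59981415,  0.40405645]), 'tool_rot': array([ 9.89948352e-01,  1.41428112e-01, -9.65332425e-05, -5.83313867e-04]), 'force': array([-0.22483765,  0.61182354, -0.04482048]), 'torque': array([ 0.0041753 , -0.01133222, -0.02862822]), 'gripper_force': 0.0, 'grip_width': 1.0029618705176522}
```

View pics/top0.png

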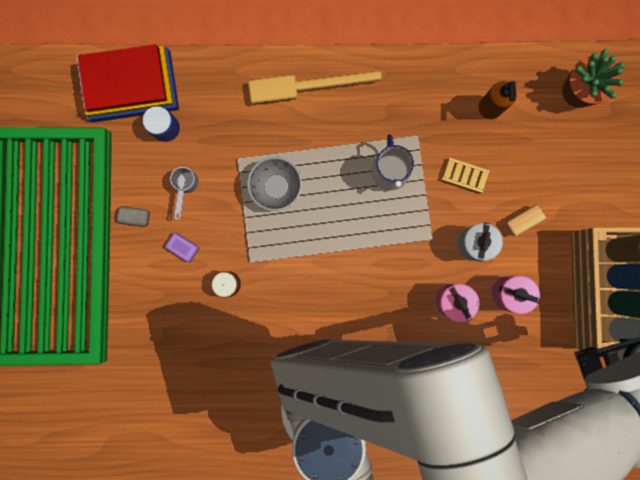

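View pics/scene0.png

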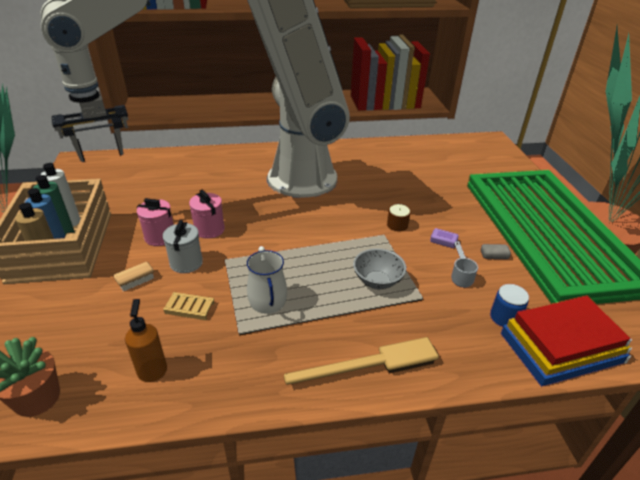

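The top view shows the tray at (335,200), bowl (274,184) and jug (395,165).

Candidates, with pixels in the top view:
- **Canister:** tin (482,242), or the pink look-alikes (459,302) and (519,295). I choose the tin one.
- **Dish:** slatted (466,175), or the nail brush (525,220). I choose the slatted one.
- **Cup:** (183,180) with a handle, or the blue and white mug (160,124). I choose the one with the handle.
- **Soap:** lilac (181,247), or the pumice (132,216). I choose the lilac one.

Next I check these choices in a close crop with masks.

```bash
cat > h.py <<'E'
import numpy as np, cv2
from workcell import bot,snapshot,camera_info
def ray(n,uv,z):
    c=camera_info(n); uv=np.atleast_2d(np.array(uv,float))
    d=(uv-[c['cx'],c['cy']])/[c['fx'],c['fy']]; s=d.copy()
    for _ in range(10): s=d/(1+c['k1']*(s**2).sum(1,keepdims=True))
    T=c['cam_to_world']; v=np.c_[s,np.ones(len(s))]@T[:3,:3].T; o=T[:3,3]
    return (o+v*((z-o[2])/v[:,2:]))[:,:2]
def biggest(m,roi):
    x0,y0,x1,y1=roi; k=np.zeros_like(m); k[y0:y1,x0:x1]=m[y0:y1,x0:x1]
    cs,_=cv2.findContours(k,cv2.RETR_EXTERNAL,cv2.CHAIN_APPROX_NONE)
    return max(cs,key=cv2.contourArea)[:,0,:]
def rect(n,c,z):
    p=ray(n,c,z); (cx,cy),(w,h),a=cv2.minAreaRect((p*1000).astype(np.float32))
    if w<h: w,h,a=h,w,a+90
    a=(a+90)%180-90   # angle of the long side from world x
    return np.round([cx,cy,w,h,a],1)
E
python3 - <<'E'
from h import *
im=snapshot("top"); hsv=cv2.cvtColor(im,cv2.COLOR_RGB2HSV)
for p in [(181,247),(450,165),(466,175),(476,178),(482,228),(470,245),(484,238),(178,172),(178,212),(280,225),(500,260),(430,180),(190,210),(525,220),(398,184),(300,180)]: print(p,hsv[p[1],p[0]])
a=im[130:330,110:300];b=im[130:330,380:560]
o=np.hstack([cv2.resize(a,(380,400),interpolation=2),cv2.resize(b,(360,400),interpolation=2)])
cv2.imwrite("pics/crop.png",o[:,:,::-1])
E
```

```text
(181, 247) [138 101 179]
(450, 165) [ 19 142 222]
(466, 175) [ 20 141 222]
(476, 178) [ 20 141 211]
(482, 228) [ 75   3 158]
(470, 245) [ 90   3 178]
(484, 238) [10 96 32]
(178, 172) [ 0 19 82]
(178, 212) [110   8 183]
(280, 225) [ 16  47 178]
(500, 260) [ 12 184 187]
(430, 180) [ 12 179 182]
(190, 210) [ 12 184 175]
(525, 220) [ 17 139 219]
(398, 184) [105   2 225]
(300, 180) [ 45   4 141]
```

View pics/crop.png

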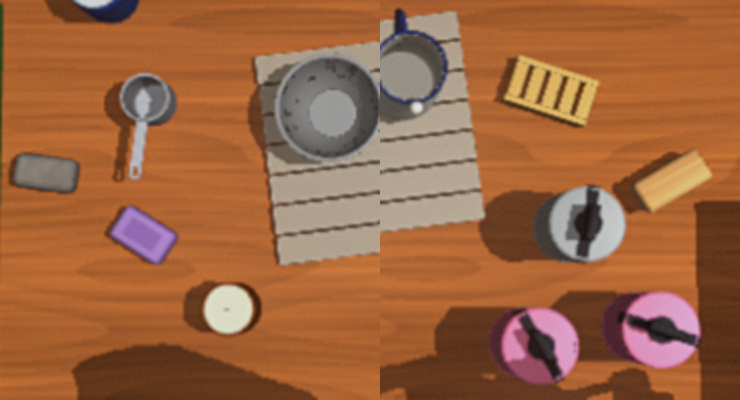

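The crop confirms the choices: tin canister with black bar (crop 588,222), slatted dish (551,90), handled cup (145,97) and lilac soap (143,234). Now I measure them.

```bash
cat > m.py <<'E'
from h import *
def masks(im):
    hsv=cv2.cvtColor(im,cv2.COLOR_RGB2HSV); H,S,V=[hsv[...,i].astype(int) for i in range(3)]
    f=lambda b:(b.astype(np.uint8)*255)
    return dict(lil=f((H>125)&(H<150)&(S>60)), bam=f((S<165)&(V>165)&(H>14)&(H<26)&(S>90)), grey=f((S<75)&(V>40)), dark=f(V<70), low=f((S<75)), S=S,V=V)
def circ(n,c,z):
    c=cv2.convexHull(c)[:,0,:]
    p=(ray(n,c,z)*1000).astype(np.float32); (x,y),(w,h),a=cv2.fitEllipse(p); return np.round([x,y,w,h],1)
E
python3 - <<'E'
from m import *
n="top"; im=snapshot(n); M=masks(im); vis=im.copy()
def show(c): cv2.drawContours(vis,[c.reshape(-1,1,2)],-1,(255,0,0),1)
def S(name,key,roi,f,z):
    c=biggest(M[key],roi); show(c); print(name,f(n,c,z))
S("soap z26","lil",(150,225,215,270),rect,.024)
S("dish","bam",(435,150,495,200),rect,.018)
S("can","grey",(455,215,510,268),circ,.105)
S("bar","dark",(465,215,500,262),rect,.135)
S("cup","grey",(160,160,205,225),rect,.056)
t=biggest(M["grey"],(230,125,440,270)); show(t)
S("nailbrush","bam",(500,195,550,245),rect,.034)
tr=ray(n,[(238,157),(418,137),(432,239),(250,261)],.012); print("tray corners",tr.round(4).tolist())
e=cv2.resize(vis[120:320,110:560],(800,356),interpolation=cv2.INTER_NEAREST)
cv2.imwrite("pics/vis.png",e[:,:,::-1])
E
```

```text
soap z26 [413.9 379.3  75.7  46.2  56.8]
dish [ 600.7 -360.2  109.3   61.5   70.8]
can [ 418.5 -371.6   92.5  111.6]
bar [ 419.8 -372.2   76.9   28.4   -1.3]
cup [553.1 362.9 131.7  68.8   8.4]
nailbrush [ 478.4 -509.2   90.6   41.2  -59.1]
tray corners [[0.651, 0.2355], [0.7013, -0.2388], [0.4321, -0.2718], [0.3769, 0.2031]]
```

View pics/vis.png

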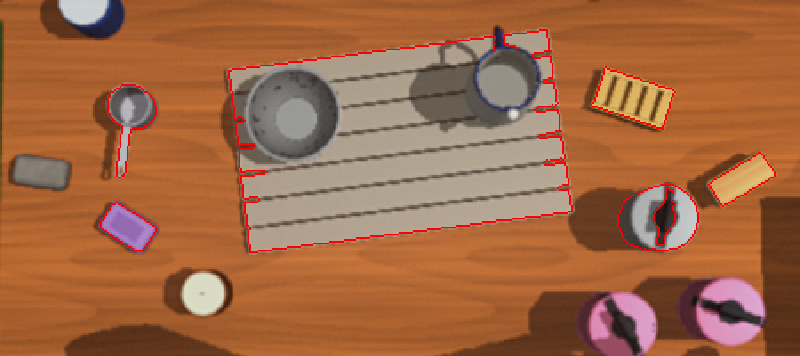

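Run:
```python
from m import *
n="top"; im=snapshot(n); g=cv2.cvtColor(im,cv2.COLOR_RGB2GRAY); M=masks(im)
def hough(name,roi,r,z,R):
    x0,y0,x1,y1=roi; k=4
    c=cv2.resize(g[y0:y1,x0:x1],None,fx=k,fy=k,interpolation=cv2.INTER_CUBIC)
    h=cv2.HoughCircles(c,cv2.HOUGH_GRADIENT_ALT,1.5,400,param1=200,param2=.5,minRadius=int((r-3)*k),maxRadius=int((r+3)*k))
    if h is None: print(name,"none");return
    for u,v,rr in h[0][:2]:
        p=((u+.5)/k-.5+x0,(v+.5)/k-.5+y0); q=ray(n,p,z)[0]; e=ray(n,(p[0]+rr/k,p[1]),z)[0]
        print(name,np.round(p,1),q.round(4),"R",np.linalg.norm(e-q).round(4),"want",R); return q
hough("bowl",(235,145,315,222),27.8,.069,.07)
hough("jug",(362,130,432,200),20,.142,.05)
hough("can",(455,215,512,270),19,.107,.046)
hough("cup",(163,160,205,200),12.3,.058,.031)
t=np.array([(238,157),(418,137),(432,239),(250,261)])
c=biggest(M["grey"],(230,125,440,270)); print("tray",rect(n,c,.012))
hc=biggest(M["grey"],(160,197,205,225)); l=cv2.fitLine((ray(n,hc,.054)*1000).astype(np.float32),cv2.DIST_L2,0,.01,.01).ravel(); print("handle",l,np.degrees(np.arctan2(l[1],l[0])))
s=snapshot("scene"); a=cv2.resize(s[200:290,125:245],(600,450),interpolation=2)
b=cv2.resize(im[210:275,450:515],(200,200),interpolation=2)
o=np.zeros((450,800,3),np.uint8);o[:,:600]=a;o[:200,600:]=b
cv2.imwrite("pics/can.png",o[:,:,::-1])
```

```text
bowl [274.4 183.2] [0.5723 0.1344] R 0.0639 want 0.07
jug [394.6 162.2] [ 0.6106 -0.1627] R 0.0445 want 0.05
can [483.5 241.6] [ 0.4198 -0.3804] R 0.0452 want 0.046
cup [182.5 178.8] [0.5864 0.3693] R 0.0304 want 0.031
tray [540.7 -16.7 478.1 275.1 -83.1]
handle [ 9.92186069e-01 -1.24766916e-01  5.13664612e+02  3.80276184e+02] -7.1672955
```

View pics/can.png

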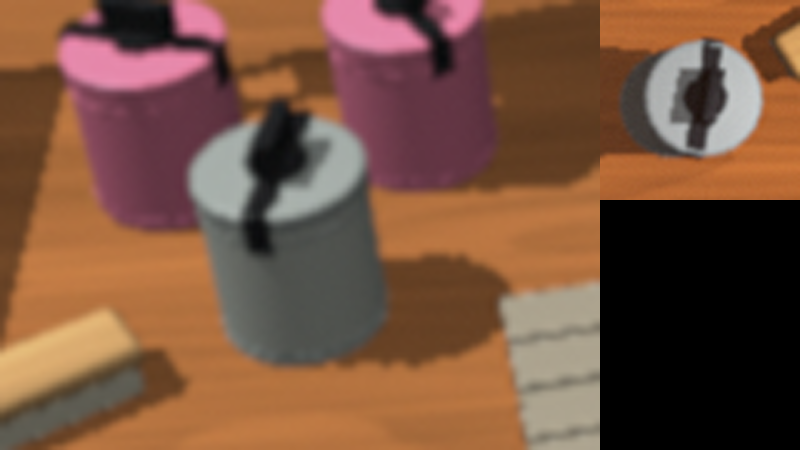

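The tin's knob has a bar and strap running at about -6° from world x. I have all the poses I need, so I start with the dish.

Request:
{"name": "apply_moves", "arguments": {
  "plan": [
    {"delta_pos": [0,0,0],"twist": [0,0,-0.97]},
    {"delta_pos": [0,0,0],"twist": [0,0,-0.97]},
    {"delta_pos": [0,0,0],"twist": [0,0,-0.97]},
    {"delta_pos": [0,0,0],"twist": [0,0,-0.97]},
    {"delta_pos": [0,0,0],"twist": [0,0,-0.97]},
    {"delta_pos": [0,0,0],"twist": [0,0,-0.97]},
    {"delta_pos": [0,0,0],"twist": [0,0,-0.97]},
    {"delta_pos": [0.063,-0.022,0],"twist": [0,0,0]},
    {"delta_pos": [0.063,-0.022,0],"twist": [0,0,0]},
    {"delta_pos": [0.063,-0.022,0],"twist": [0,0,0]},
    {"delta_pos": [0.063,-0.022,0],"twist": [0,0,0]},
    {"delta_pos": [0.063,-0.022,0],"twist": [0,0,0]}
  ],
  "claw": 0,
  "force": 15
}}

```text
time: 1.5
position: [0.1754, -0.3982, 0.4046]
tool_rot: [0.816, 0.578, 0.0, 0.0]
force: [1.0, 0.3, 1.5]
grip_width: 0.993
gripper_force: 0.0
```

```bash
cat > go.py <<'E'
import sys
from h import *
from scipy.spatial.transform import Rotation as Ro
# usage: go.py x y tipz yawdeg nrows ; prints turn needed (twist units total) and shift per row after that turn
a=[float(v) for v in sys.argv[1:6]]; s=bot.read_state(); R=Ro.from_quat(s['tool_rot']).as_matrix()
psi=np.degrees(np.arctan2(R[1,0],R[0,0])); dp=(psi-a[3]+180)%360-180
p=np.radians(a[3]); A=np.array([[np.cos(p),np.sin(p),0],[np.sin(p),-np.cos(p),0],[0,0,-1]])
d=A@(np.array([a[0],a[1],a[2]+.19])-s['position'])
print("t",round(s['time'],2),"pos",s['position'].round(4),"psi",psi.round(2),"q",s['q'].round(2),"tilt",R[:,2].round(4))
print("twist z total",round(dp/8,3),"| shift total",(d/.6).round(4),"per row",(d/.6/a[4]).round(4),"mm/row",(np.linalg.norm(d)/a[4]*1000).round(1))
E
python3 go.py .6007 -.3602 .12 70.8 11
```

```text
t 1.5 pos [ 0.1754 -0.3982  0.4046] psi 70.57 q [-1.16  0.05  2.02  0.    1.07 -0.82] tilt [ 1.e-04  0.e+00 -1.e+00]
twist z total -0.029 | shift total [0.2929 0.6486 0.1576] per row [0.0266 0.059  0.0143] mm/row 39.8
```

Request:
{"name": "apply_moves", "arguments": {
  "plan": [
    {"delta_pos": [0.0266,0.059,0],"twist": [0,0,-0.029]},
    {"delta_pos": [0.0266,0.059,0],"twist": [0,0,0]},
    {"delta_pos": [0.0266,0.059,0],"twist": [0,0,0]},
    {"delta_pos": [0.0266,0.059,0],"twist": [0,0,0]},
    {"delta_pos": [0.0266,0.059,0],"twist": [0,0,0]},
    {"delta_pos": [0.0266,0.059,0],"twist": [0,0,0]},
    {"delta_pos": [0.0266,0.059,0],"twist": [0,0,0]},
    {"delta_pos": [0.0266,0.059,0],"twist": [0,0,0]},
    {"delta_pos": [0.0266,0.059,0],"twist": [0,0,0]},
    {"delta_pos": [0.0266,0.059,0],"twist": [0,0,0]},
    {"delta_pos": [0.0266,0.059,0],"twist": [0,0,0]},
    {"delta_pos": [0,0,0],"twist": [0,0,0]}
  ]
}}

```text
time: 2.7
position: [0.6048, -0.3611, 0.404]
tool_rot: [0.814, 0.58, 0.001, 0.0]
force: [-0.0, 0.4, -0.7]
grip_width: 0.999
gripper_force: 0.0
```

```bash
python3 go.py .6007 -.3602 .004 70.8 6
```

```text
t 2.7 pos [ 0.6048 -0.3611  0.404 ] psi 70.95 q [-0.54  0.48  1.45  0.    1.22 -0.21] tilt [ 0.0017  0.     -1.    ]
twist z total 0.019 | shift total [-0.0008 -0.0069  0.3501] per row [-0.0001 -0.0012  0.0583] mm/row 35.0
```

Request:
{"name": "apply_moves", "arguments": {
  "plan": [
    {"delta_pos": [0,0,0.055],"twist": [0,0,0]},
    {"delta_pos": [0,0,0.055],"twist": [0,0,0]},
    {"delta_pos": [0,0,0.055],"twist": [0,0,0]},
    {"delta_pos": [0,0,0.055],"twist": [0,0,0]},
    {"delta_pos": [0,0,0.055],"twist": [0,0,0]},
    {"delta_pos": [0,0,0.02],"twist": [0,0,0]},
    {"delta_pos": [0,0,0],"twist": [0,0,0]},
    {"delta_pos": [0,0,0],"twist": [0,0,0]}
  ]
}}

```text
time: 3.5
position: [0.6013, -0.3626, 0.229]
tool_rot: [0.815, 0.579, 0.0, 0.001]
force: [-0.2, -0.5, 0.6]
grip_width: 1.001
gripper_force: 0.0
```

```bash
python3 go.py .6007 -.3602 .004 70.8 2
```

```text
t 3.5 pos [ 0.6013 -0.3626  0.229 ] psi 70.8 q [-0.54  0.65  1.57  0.    0.92 -0.21] tilt [ 1.1e-03 -7.0e-04 -1.0e+00]
twist z total 0.0 | shift total [ 0.0034 -0.0023  0.0583] per row [ 0.0017 -0.0011  0.0292] mm/row 17.5
```

Request:
{"name": "apply_moves", "arguments": {
  "plan": [
    {"delta_pos": [0.0034,-0.0023,0.028],"twist": [0,0,0]},
    {"delta_pos": [0,0,0.02],"twist": [0,0,0]},
    {"delta_pos": [0,0,0.01],"twist": [0,0,0]},
    {"delta_pos": [0,0,0],"twist": [0,0,0]},
    {"delta_pos": [0,0,0],"twist": [0,0,0]}
  ]
}}

```text
time: 4.0
position: [0.6005, -0.3598, 0.1928]
tool_rot: [0.815, 0.579, -0.0, -0.0]
force: [0.8, 0.2, -0.4]
grip_width: 0.999
gripper_force: 0.0
```

Request:
{"name": "apply_moves", "arguments": {
  "plan": [
    {"delta_pos": [0,0,0],"twist": [0,0,0]},
    {"delta_pos": [0,0,0],"twist": [0,0,0]},
    {"delta_pos": [0,0,0],"twist": [0,0,0]},
    {"delta_pos": [0,0,0],"twist": [0,0,0]},
    {"delta_pos": [0,0,0],"twist": [0,0,0]},
    {"delta_pos": [0,0,0],"twist": [0,0,0]},
    {"delta_pos": [0,0,0],"twist": [0,0,0]},
    {"delta_pos": [0,0,0],"twist": [0,0,0]}
  ],
  "claw": 255,
  "force": 15
}}

```text
time: 4.8
position: [0.6004, -0.3598, 0.1931]
tool_rot: [0.815, 0.579, -0.0, 0.0]
force: [-1.9, 0.1, 3.0]
grip_width: 0.673
gripper_force: 15.0
```

```bash
python3 go.py .6007 -.3602 .25 70.8 5
```

```text
t 4.8 pos [ 0.6004 -0.3598  0.1931] psi 70.82 q [-0.54  0.7   1.59 -0.    0.86 -0.21] tilt [ 0. -0. -1.]
twist z total 0.002 | shift total [-0.0005  0.0006 -0.4115] per row [-0.0001  0.0001 -0.0823] mm/row 49.4
```

Request:
{"name": "apply_moves", "arguments": {
  "plan": [
    {"delta_pos": [0,0,-0.03],"twist": [0,0,0]},
    {"delta_pos": [0,0,-0.05],"twist": [0,0,0]},
    {"delta_pos": [0,0,-0.05],"twist": [0,0,0]},
    {"delta_pos": [0,0,-0.05],"twist": [0,0,0]},
    {"delta_pos": [0,0,-0.05],"twist": [0,0,-0.65]},
    {"delta_pos": [0,0,-0.05],"twist": [0,0,-0.65]},
    {"delta_pos": [0,0,-0.05],"twist": [0,0,-0.65]},
    {"delta_pos": [0,0,-0.03],"twist": [0,0,-0.65]},
    {"delta_pos": [0,0,0],"twist": [0,0,-0.66]},
    {"delta_pos": [0,0,0],"twist": [0,0,0]}
  ]
}}

```text
time: 5.8
position: [0.6004, -0.3597, 0.4108]
tool_rot: [0.663, 0.749, 0.0, 0.001]
force: [0.3, 0.7, -0.9]
grip_width: 0.666
gripper_force: 15.0
```

```bash
python3 go.py .4326 .1175 .22 96.9 12
```

```text
t 5.8 pos [ 0.6004 -0.3597  0.4108] psi 96.97 q [-0.54  0.46  1.45  0.    1.22 -0.66] tilt [ 0.002  -0.0011 -1.    ]
twist z total 0.009 | shift total [ 0.8232 -0.1821  0.0013] per row [ 0.0686 -0.0152  0.0001] mm/row 42.2
```

Request:
{"name": "apply_moves", "arguments": {
  "plan": [
    {"delta_pos": [0.0686,-0.0152,0],"twist": [0,0,0]},
    {"delta_pos": [0.0686,-0.0152,0],"twist": [0,0,0]},
    {"delta_pos": [0.0686,-0.0152,0],"twist": [0,0,0]},
    {"delta_pos": [0.0686,-0.0152,0],"twist": [0,0,0]},
    {"delta_pos": [0.0686,-0.0152,0],"twist": [0,0,0]},
    {"delta_pos": [0.0686,-0.0152,0],"twist": [0,0,0]},
    {"delta_pos": [0.0686,-0.0152,0],"twist": [0,0,0]},
    {"delta_pos": [0.0686,-0.0152,0],"twist": [0,0,0]},
    {"delta_pos": [0.0686,-0.0152,0],"twist": [0,0,0]},
    {"delta_pos": [0.0686,-0.0152,0],"twist": [0,0,0]},
    {"delta_pos": [0.0686,-0.0152,0],"twist": [0,0,0]},
    {"delta_pos": [0.0686,-0.0152,0],"twist": [0,0,0]}
  ]
}}

```text
time: 7.0
position: [0.4314, 0.1188, 0.4091]
tool_rot: [0.665, 0.747, 0.0, 0.0]
force: [0.3, 0.1, -0.2]
grip_width: 0.67
gripper_force: 15.0
```

Request:
{"name": "apply_moves", "arguments": {
  "plan": [
    {"delta_pos": [0,0,0.04],"twist": [0,0,0]},
    {"delta_pos": [0,0,0.05],"twist": [0,0,0]},
    {"delta_pos": [0,0,0.05],"twist": [0,0,0]},
    {"delta_pos": [0,0,0.05],"twist": [0,0,0]},
    {"delta_pos": [0,0,0.05],"twist": [0,0,0]},
    {"delta_pos": [0,0,0.04],"twist": [0,0,0]},
    {"delta_pos": [0,0,0],"twist": [0,0,0]},
    {"delta_pos": [0,0,0],"twist": [0,0,0]}
  ]
}}

```text
time: 7.8
position: [0.4325, 0.1175, 0.2411]
tool_rot: [0.664, 0.748, -0.0, -0.0]
force: [-0.2, -0.2, -0.5]
grip_width: 0.672
gripper_force: 15.0
```

```bash
python3 go.py .4326 .1175 .0155 96.9 3
```

```text
t 7.8 pos [0.4325 0.1175 0.2411] psi 96.81 q [0.26 0.33 2.13 0.   0.68 0.14] tilt [-1.2e-03 -3.0e-04 -1.0e+00]
twist z total -0.012 | shift total [0.     0.0002 0.0593] per row [0.     0.0001 0.0198] mm/row 11.9
```

Request:
{"name": "apply_moves", "arguments": {
  "plan": [
    {"delta_pos": [0,0,0.03],"twist": [0,0,0]},
    {"delta_pos": [0,0,0.02],"twist": [0,0,0]},
    {"delta_pos": [0,0,0.009],"twist": [0,0,0]},
    {"delta_pos": [0,0,0],"twist": [0,0,0]},
    {"delta_pos": [0,0,0],"twist": [0,0,0]}
  ]
}}

```text
time: 8.3
position: [0.4327, 0.1175, 0.2059]
tool_rot: [0.663, 0.748, 0.0, 0.0]
force: [-0.4, -0.0, -0.7]
grip_width: 0.672
gripper_force: 15.0
```

Request:
{"name": "apply_moves", "arguments": {
  "plan": [
    {"delta_pos": [0,0,0],"twist": [0,0,0]},
    {"delta_pos": [0,0,0],"twist": [0,0,0]},
    {"delta_pos": [0,0,0],"twist": [0,0,0]},
    {"delta_pos": [0,0,0],"twist": [0,0,0]},
    {"delta_pos": [0,0,-0.02],"twist": [0,0,0]},
    {"delta_pos": [0,0,-0.05],"twist": [0,0,0]},
    {"delta_pos": [0,0,-0.06],"twist": [0,0,0]},
    {"delta_pos": [0,0,-0.06],"twist": [0,0,0]},
    {"delta_pos": [0,0,-0.06],"twist": [0,0,0]},
    {"delta_pos": [0,0,-0.05],"twist": [0,0,0]},
    {"delta_pos": [0,0,0],"twist": [0,0,0]}
  ],
  "claw": 40
}}

```text
time: 9.4
position: [0.4335, 0.1177, 0.3901]
tool_rot: [0.663, 0.748, 0.003, 0.002]
force: [0.7, -0.8, -0.5]
grip_width: 0.841
gripper_force: 0.0
```

```bash
python3 go.py .4139 .3793 .2 56.8 8
```

```text
t 9.4 pos [0.4335 0.1177 0.3901] psi 96.89 q [ 0.26  0.09  2.01 -0.    1.03  0.14] tilt [ 0.0074  0.002  -1.    ]
twist z total 5.012 | shift total [ 3.47e-01 -2.66e-01  2.00e-04] per row [ 0.0434 -0.0333  0.    ] mm/row 32.8
```

Request:
{"name": "apply_moves", "arguments": {
  "plan": [
    {"delta_pos": [0,0,0],"twist": [0,0,0.835]},
    {"delta_pos": [0,0,0],"twist": [0,0,0.835]},
    {"delta_pos": [0,0,0],"twist": [0,0,0.835]},
    {"delta_pos": [0,0,0],"twist": [0,0,0.835]},
    {"delta_pos": [0,0,0],"twist": [0,0,0.835]},
    {"delta_pos": [0,0,0],"twist": [0,0,0.835]},
    {"delta_pos": [0.0578,-0.0443,0],"twist": [0,0,0]},
    {"delta_pos": [0.0578,-0.0443,0],"twist": [0,0,0]},
    {"delta_pos": [0.0578,-0.0443,0],"twist": [0,0,0]},
    {"delta_pos": [0.0578,-0.0443,0],"twist": [0,0,0]},
    {"delta_pos": [0.0578,-0.0443,0],"twist": [0,0,0]},
    {"delta_pos": [0.0578,-0.0443,0],"twist": [0,0,0]}
  ]
}}

```text
time: 10.6
position: [0.4122, 0.3804, 0.3851]
tool_rot: [0.88, 0.476, -0.0, 0.0]
force: [0.1, 0.1, -0.1]
grip_width: 0.842
gripper_force: 0.0
```

Request:
{"name": "apply_moves", "arguments": {
  "plan": [
    {"delta_pos": [0,0,0.04],"twist": [0,0,0]},
    {"delta_pos": [0,0,0.05],"twist": [0,0,0]},
    {"delta_pos": [0,0,0.05],"twist": [0,0,0]},
    {"delta_pos": [0,0,0.05],"twist": [0,0,0]},
    {"delta_pos": [0,0,0.04],"twist": [0,0,0]},
    {"delta_pos": [0,0,0],"twist": [0,0,0]},
    {"delta_pos": [0,0,0],"twist": [0,0,0]}
  ]
}}

```text
time: 11.3
position: [0.4128, 0.3788, 0.2474]
tool_rot: [0.88, 0.476, -0.001, 0.0]
force: [0.2, 0.3, 0.4]
grip_width: 0.843
gripper_force: 0.0
```

```bash
python3 go.py .4139 .3793 .006 56.8 3
python3 - <<'E'
from m import *
im=snapshot("top"); M=masks(im)
cv2.imwrite("pics/t2.png",im[:,:,::-1])
M["bam"][:, :]=M["bam"]
c=biggest(M["bam"],(245,215,325,262)); print("dish",rect("top",c,.030),cv2.boundingRect(c))
E
```

```text
t 11.3 pos [0.4128 0.3788 0.2474] psi 56.81 q [0.74 0.45 1.89 0.   0.8  1.32] tilt [-1.e-03 -9.e-04 -1.e+00]
twist z total 0.001 | shift total [0.0018 0.001  0.0857] per row [0.0006 0.0003 0.0286] mm/row 17.2
dish [434.5 115.8 107.9  62.9 -82.5] (261, 224, 45, 30)
```

View pics/t2.png

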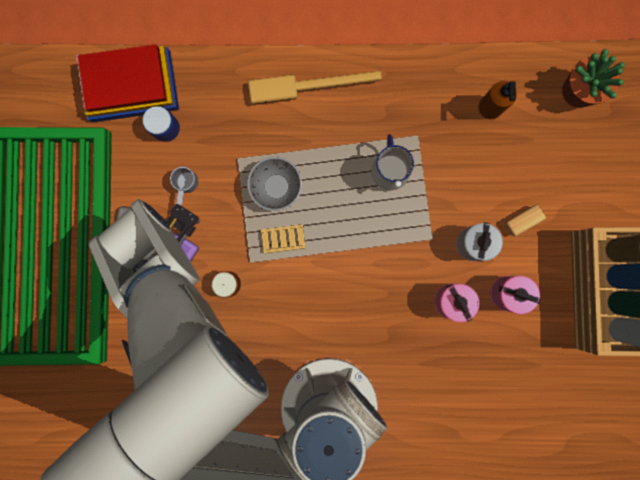

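The dish lies on the tray in front of the bowl at pixel (283,238), within 2 mm of target. The gripper is over the soap at (188,245), so I continue.

Request:
{"name": "apply_moves", "arguments": {
  "plan": [
    {"delta_pos": [0.0018,0.001,0.04],"twist": [0,0,0]},
    {"delta_pos": [0,0,0.03],"twist": [0,0,0]},
    {"delta_pos": [0,0,0.015],"twist": [0,0,0]},
    {"delta_pos": [0,0,0],"twist": [0,0,0]},
    {"delta_pos": [0,0,0],"twist": [0,0,0]}
  ]
}}

```text
time: 11.85
position: [0.4144, 0.3798, 0.1975]
tool_rot: [0.88, 0.476, 0.001, -0.0]
force: [0.4, -0.6, 0.0]
grip_width: 0.841
gripper_force: 0.0
```

Request:
{"name": "apply_moves", "arguments": {
  "plan": [
    {"delta_pos": [0,0,0],"twist": [0,0,0]},
    {"delta_pos": [0,0,0],"twist": [0,0,0]},
    {"delta_pos": [0,0,0],"twist": [0,0,0]},
    {"delta_pos": [0,0,0],"twist": [0,0,0]},
    {"delta_pos": [0,0,0],"twist": [0,0,0]},
    {"delta_pos": [0,0,0],"twist": [0,0,0]},
    {"delta_pos": [0,0,0],"twist": [0,0,0]},
    {"delta_pos": [0,0,0],"twist": [0,0,0]}
  ],
  "claw": 255,
  "force": 15
}}

```text
time: 12.65
position: [0.4141, 0.3796, 0.1968]
tool_rot: [0.88, 0.476, 0.0, -0.0]
force: [-2.0, -1.1, 5.9]
grip_width: 0.523
gripper_force: 15.0
```

Request:
{"name": "apply_moves", "arguments": {
  "plan": [
    {"delta_pos": [0,0,-0.03],"twist": [0,0,0]},
    {"delta_pos": [0,0,-0.05],"twist": [0,0,0]},
    {"delta_pos": [0,0,-0.05],"twist": [0,0,0]},
    {"delta_pos": [0,0,-0.05],"twist": [0,0,0]},
    {"delta_pos": [0,0,-0.05],"twist": [0,0,-0.835]},
    {"delta_pos": [0,0,-0.04],"twist": [0,0,-0.835]},
    {"delta_pos": [0,0,0],"twist": [0,0,-0.835]},
    {"delta_pos": [0,0,0],"twist": [0,0,-0.835]},
    {"delta_pos": [0,0,0],"twist": [0,0,-0.835]},
    {"delta_pos": [0,0,0],"twist": [0,0,-0.835]},
    {"delta_pos": [0,0,0],"twist": [0,0,0]}
  ]
}}

```text
time: 13.75
position: [0.4139, 0.3793, 0.3582]
tool_rot: [0.663, 0.749, -0.0, 0.0]
force: [-0.0, -0.6, -0.7]
grip_width: 0.52
gripper_force: 15.0
```

```bash
python3 go.py .434 .1163 .16 96.9 8
```

```text
t 13.75 pos [0.4139 0.3793 0.3582] psi 96.99 q [ 0.74  0.31  1.82 -0.    1.02  0.62] tilt [-4.e-04 -5.e-04 -1.e+00]
twist z total 0.012 | shift total [-0.4392 -0.0194  0.0136] per row [-0.0549 -0.0024  0.0017] mm/row 33.0
```

Request:
{"name": "apply_moves", "arguments": {
  "plan": [
    {"delta_pos": [-0.0549,-0.0024,0],"twist": [0,0,0]},
    {"delta_pos": [-0.0549,-0.0024,0],"twist": [0,0,0]},
    {"delta_pos": [-0.0549,-0.0024,0],"twist": [0,0,0]},
    {"delta_pos": [-0.0549,-0.0024,0],"twist": [0,0,0]},
    {"delta_pos": [-0.0549,-0.0024,0],"twist": [0,0,0]},
    {"delta_pos": [-0.0549,-0.0024,0],"twist": [0,0,0]},
    {"delta_pos": [-0.0549,-0.0024,0],"twist": [0,0,0]},
    {"delta_pos": [-0.0549,-0.0024,0],"twist": [0,0,0]},
    {"delta_pos": [0,0,0.05],"twist": [0,0,0]},
    {"delta_pos": [0,0,0.05],"twist": [0,0,0]},
    {"delta_pos": [0,0,0.05],"twist": [0,0,0]},
    {"delta_pos": [0,0,0.03],"twist": [0,0,0]}
  ]
}}

```text
time: 14.95
position: [0.4336, 0.1161, 0.2486]
tool_rot: [0.665, 0.747, -0.001, -0.001]
force: [-0.5, 0.5, -0.7]
grip_width: 0.522
gripper_force: 15.0
```

Request:
{"name": "apply_moves", "arguments": {
  "plan": [
    {"delta_pos": [0,0,0],"twist": [0,0,0]},
    {"delta_pos": [0,0,0],"twist": [0,0,0]},
    {"delta_pos": [0,0,0],"twist": [0,0,0]}
  ]
}}

```text
time: 15.25
position: [0.4348, 0.1166, 0.2515]
tool_rot: [0.664, 0.748, 0.001, 0.0]
force: [-0.1, 0.5, -0.6]
grip_width: 0.524
gripper_force: 15.0
```

```bash
python3 go.py .434 .1163 .0375 96.9 1
```

```text
t 15.25 pos [0.4348 0.1166 0.2515] psi 96.84 q [ 0.26  0.31  2.12 -0.    0.7   0.14] tilt [ 1.6e-03  4.0e-04 -1.0e+00]
twist z total -0.008 | shift total [-0.0004 -0.0013  0.04  ] per row [-0.0004 -0.0013  0.04  ] mm/row 24.0
```

Request:
{"name": "apply_moves", "arguments": {
  "plan": [
    {"delta_pos": [-0.0004,-0.0005,0.02],"twist": [0,0,0]},
    {"delta_pos": [0,0,0.012],"twist": [0,0,0]},
    {"delta_pos": [0,0,0.005],"twist": [0,0,0]},
    {"delta_pos": [0,0,0],"twist": [0,0,0]},
    {"delta_pos": [0,0,0],"twist": [0,0,0]},
    {"delta_pos": [0,0,0],"twist": [0,0,0]}
  ]
}}

```text
time: 15.85
position: [0.4341, 0.1162, 0.2284]
tool_rot: [0.663, 0.748, 0.0, 0.0]
force: [-0.6, 0.4, -0.1]
grip_width: 0.524
gripper_force: 15.0
```

```bash
python3 go.py .434 .1163 .0375 96.9 1
```

```text
t 15.85 pos [0.4341 0.1162 0.2284] psi 96.89 q [ 0.26  0.35  2.14 -0.    0.65  0.14] tilt [ 3.e-04  1.e-04 -1.e+00]
twist z total -0.001 | shift total [ 0.0002 -0.0001  0.0016] per row [ 0.0002 -0.0001  0.0016] mm/row 0.9
```

Request:
{"name": "apply_moves", "arguments": {
  "plan": [
    {"delta_pos": [0,0,0.0015],"twist": [0,0,0]},
    {"delta_pos": [0,0,0],"twist": [0,0,0]},
    {"delta_pos": [0,0,0],"twist": [0,0,0]},
    {"delta_pos": [0,0,0],"twist": [0,0,0]},
    {"delta_pos": [0,0,-0.02],"twist": [0,0,0]},
    {"delta_pos": [0,0,-0.05],"twist": [0,0,0]},
    {"delta_pos": [0,0,-0.06],"twist": [0,0,0]},
    {"delta_pos": [0,0,-0.06],"twist": [0,0,0]},
    {"delta_pos": [0,0,-0.06],"twist": [0,0,0]},
    {"delta_pos": [0,0,-0.05],"twist": [0,0,0]},
    {"delta_pos": [0,0,0],"twist": [0,0,0]}
  ],
  "claw": 60
}}

```text
time: 16.95
position: [0.4348, 0.1164, 0.4122]
tool_rot: [0.663, 0.748, 0.003, 0.002]
force: [-0.0, -0.3, 0.7]
grip_width: 0.767
gripper_force: 0.0
```

Request:
{"name": "apply_moves", "arguments": {
  "plan": [
    {"delta_pos": [0,0,0],"twist": [0,0,-0.94]},
    {"delta_pos": [0,0,0],"twist": [0,0,-0.94]},
    {"delta_pos": [0,0,0],"twist": [0,0,-0.94]},
    {"delta_pos": [0,0,0],"twist": [0,0,-0.94]},
    {"delta_pos": [0,0,0],"twist": [0,0,-0.94]},
    {"delta_pos": [0,0,0],"twist": [0,0,-0.94]},
    {"delta_pos": [0,0,0],"twist": [0,0,-0.94]},
    {"delta_pos": [0,0,0],"twist": [0,0,-0.94]},
    {"delta_pos": [0,0,0],"twist": [0,0,-0.94]},
    {"delta_pos": [0,0,0],"twist": [0,0,-0.93]}
  ],
  "claw": 0
}}

```text
time: 17.95
position: [0.4335, 0.1161, 0.407]
tool_rot: [0.067, 0.998, -0.0, -0.0]
force: [-0.2, 0.1, -0.3]
grip_width: 1.001
gripper_force: 0.0
```

```bash
python3 go.py .5864 .3693 .19 172 8
```

```text
t 17.95 pos [0.4335 0.1161 0.407 ] psi 172.32 q [ 0.26  0.07  1.99  0.    1.08 -1.18] tilt [-1.e-03 -2.e-04 -1.e+00]
twist z total 0.04 | shift total [-0.1936  0.4534  0.045 ] per row [-0.0242  0.0567  0.0056] mm/row 37.1
```

Request:
{"name": "apply_moves", "arguments": {
  "plan": [
    {"delta_pos": [-0.0242,0.0567,0],"twist": [0,0,0.04]},
    {"delta_pos": [-0.0242,0.0567,0],"twist": [0,0,0]},
    {"delta_pos": [-0.0242,0.0567,0],"twist": [0,0,0]},
    {"delta_pos": [-0.0242,0.0567,0],"twist": [0,0,0]},
    {"delta_pos": [-0.0242,0.0567,0],"twist": [0,0,0]},
    {"delta_pos": [-0.0242,0.0567,0],"twist": [0,0,0]},
    {"delta_pos": [-0.0242,0.0567,0],"twist": [0,0,0]},
    {"delta_pos": [-0.0242,0.0567,0],"twist": [0,0,0]},
    {"delta_pos": [0,0,0.045],"twist": [0,0,0]},
    {"delta_pos": [0,0,0.045],"twist": [0,0,0]},
    {"delta_pos": [0,0,0],"twist": [0,0,0]},
    {"delta_pos": [0,0,0],"twist": [0,0,0]}
  ]
}}

```text
time: 19.15
position: [0.5878, 0.3686, 0.3531]
tool_rot: [0.072, 0.997, -0.001, -0.001]
force: [-0.2, -0.9, 0.1]
grip_width: 0.997
gripper_force: 0.0
```

```bash
python3 go.py .5864 .3693 .02 172 5
python3 - <<'E'
from m import *
im=snapshot("top"); M=masks(im)
print("soap",rect("top",biggest(M["lil"],(245,210,325,265)),.054))
a=cv2.resize(im[120:300,90:330],(400,300),interpolation=2)
s=snapshot("scene"); b=cv2.resize(s[170:350,340:580],(400,300),interpolation=2)
cv2.imwrite("pics/t3.png",np.hstack([a,b])[:,:,::-1])
E
```

```text
t 19.15 pos [0.5878 0.3686 0.3531] psi 171.69 q [ 0.56  0.51  1.52  0.    1.12 -0.87] tilt [-1.5e-03 -9.0e-04 -1.0e+00]
twist z total -0.039 | shift total [0.0025 0.0008 0.2385] per row [0.0005 0.0002 0.0477] mm/row 28.6
soap [435.5 115.4  73.6  45.6 -83.1]
```

View pics/t3.png

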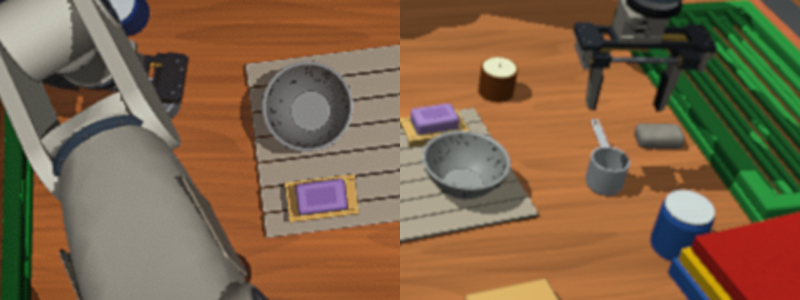

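The soap lies centred and square on the dish (crop 321,197), and the open gripper is above the cup (crop 608,170). Descending to the cup.

Request:
{"name": "apply_moves", "arguments": {
  "plan": [
    {"delta_pos": [0.0015,0.0008,0.05],"twist": [0,0,0]},
    {"delta_pos": [0,0,0.05],"twist": [0,0,0]},
    {"delta_pos": [0,0,0.05],"twist": [0,0,0]},
    {"delta_pos": [0,0,0.04],"twist": [0,0,0]},
    {"delta_pos": [0,0,0.03],"twist": [0,0,0]},
    {"delta_pos": [0,0,0.015],"twist": [0,0,0]},
    {"delta_pos": [0,0,0],"twist": [0,0,0]},
    {"delta_pos": [0,0,0],"twist": [0,0,0]}
  ]
}}

```text
time: 20.05
position: [0.5878, 0.3697, 0.2136]
tool_rot: [0.072, 0.997, 0.0, 0.001]
force: [0.4, 0.3, -0.9]
grip_width: 1.001
gripper_force: 0.0
```

Request:
{"name": "apply_moves", "arguments": {
  "plan": [
    {"delta_pos": [0,0,0],"twist": [0,0,0]},
    {"delta_pos": [0,0,0],"twist": [0,0,0]},
    {"delta_pos": [0,0,0],"twist": [0,0,0]},
    {"delta_pos": [0,0,0],"twist": [0,0,0]},
    {"delta_pos": [0,0,0],"twist": [0,0,0]},
    {"delta_pos": [0,0,0],"twist": [0,0,0]},
    {"delta_pos": [0,0,0],"twist": [0,0,0]},
    {"delta_pos": [0,0,0],"twist": [0,0,0]}
  ],
  "claw": 255,
  "force": 20
}}

```text
time: 20.85
position: [0.5875, 0.3697, 0.2129]
tool_rot: [0.072, 0.997, 0.0, 0.0]
force: [-1.0, 0.5, 6.3]
grip_width: 0.681
gripper_force: 20.0
```

```bash
python3 go.py .5864 .3693 .2 186.9 5; python3 go.py .4766 -.0378 .2 186.9 12
```

```text
t 20.85 pos [0.5875 0.3697 0.2129] psi 171.69 q [ 0.56  0.66  1.6   0.    0.88 -0.87] tilt [ 7.e-04  7.e-04 -1.e+00]
twist z total -1.901 | shift total [ 0.0018 -0.0004 -0.2951] per row [ 0.0004 -0.0001 -0.059 ] mm/row 35.4
t 20.85 pos [0.5875 0.3697 0.2129] psi 171.69 q [ 0.56  0.66  1.6   0.    0.88 -0.87] tilt [ 7.e-04  7.e-04 -1.e+00]
twist z total -1.901 | shift total [ 0.265  -0.652  -0.2951] per row [ 0.0221 -0.0543 -0.0246] mm/row 38.2
```

Request:
{"name": "apply_moves", "arguments": {
  "plan": [
    {"delta_pos": [0,0,-0.03],"twist": [0,0,0]},
    {"delta_pos": [0,0,-0.05],"twist": [0,0,0]},
    {"delta_pos": [0,0,-0.05],"twist": [0,0,0]},
    {"delta_pos": [0,0,-0.05],"twist": [0,0,0]},
    {"delta_pos": [0,0,-0.05],"twist": [0,0,-0.475]},
    {"delta_pos": [0,0,-0.04],"twist": [0,0,-0.475]},
    {"delta_pos": [0,0,-0.02],"twist": [0,0,-0.475]},
    {"delta_pos": [0,0,0],"twist": [0,0,-0.475]},
    {"delta_pos": [0,0,0],"twist": [0,0,0]}
  ]
}}

```text
time: 21.75
position: [0.587, 0.3692, 0.3876]
tool_rot: [-0.061, 0.998, 0.0, 0.0]
force: [-0.2, 0.8, -1.2]
grip_width: 0.681
gripper_force: 20.0
```

Request:
{"name": "apply_moves", "arguments": {
  "plan": [
    {"delta_pos": [0.0221,-0.0543,0],"twist": [0,0,0]},
    {"delta_pos": [0.0221,-0.0543,0],"twist": [0,0,0]},
    {"delta_pos": [0.0221,-0.0543,0],"twist": [0,0,0]},
    {"delta_pos": [0.0221,-0.0543,0],"twist": [0,0,0]},
    {"delta_pos": [0.0221,-0.0543,0],"twist": [0,0,0]},
    {"delta_pos": [0.0221,-0.0543,0],"twist": [0,0,0]},
    {"delta_pos": [0.0221,-0.0543,0],"twist": [0,0,0]},
    {"delta_pos": [0.0221,-0.0543,0],"twist": [0,0,0]},
    {"delta_pos": [0.0221,-0.0543,0],"twist": [0,0,0]},
    {"delta_pos": [0.0221,-0.0543,0],"twist": [0,0,0]},
    {"delta_pos": [0.0221,-0.0543,0],"twist": [0,0,0]},
    {"delta_pos": [0.0221,-0.0543,0],"twist": [0,0,0]}
  ]
}}

```text
time: 22.95
position: [0.4752, -0.0391, 0.3864]
tool_rot: [-0.059, 0.998, -0.0, -0.0]
force: [0.5, 0.5, -2.0]
grip_width: 0.683
gripper_force: 20.0
```

Request:
{"name": "apply_moves", "arguments": {
  "plan": [
    {"delta_pos": [0,0,0.04],"twist": [0,0,0]},
    {"delta_pos": [0,0,0.05],"twist": [0,0,0]},
    {"delta_pos": [0,0,0.05],"twist": [0,0,0]},
    {"delta_pos": [0,0,0.04],"twist": [0,0,0]},
    {"delta_pos": [0,0,0],"twist": [0,0,0]},
    {"delta_pos": [0,0,0],"twist": [0,0,0]},
    {"delta_pos": [0,0,0],"twist": [0,0,0]}
  ]
}}

```text
time: 23.65
position: [0.4767, -0.0378, 0.2797]
tool_rot: [-0.06, 0.998, -0.0, 0.001]
force: [0.1, 0.5, -0.9]
grip_width: 0.679
gripper_force: 20.0
```

```bash
python3 go.py .4771 -.0378 .0355 186.9 1;python3 - <<'E'
from m import *
a=cv2.resize(snapshot("scene")[120:360,180:500],(640,480),interpolation=2)
cv2.imwrite("pics/t4.png",a[:,:,::-1])
E
```

```text
t 23.65 pos [ 0.4767 -0.0378  0.2797] psi -173.14 q [-0.08  0.3   2.05 -0.    0.79 -1.77] tilt [ 1.6e-03 -1.0e-04 -1.0e+00]
twist z total -0.005 | shift total [-0.0006 -0.      0.0903] per row [-0.0006 -0.      0.0903] mm/row 54.2
```

View pics/t4.png

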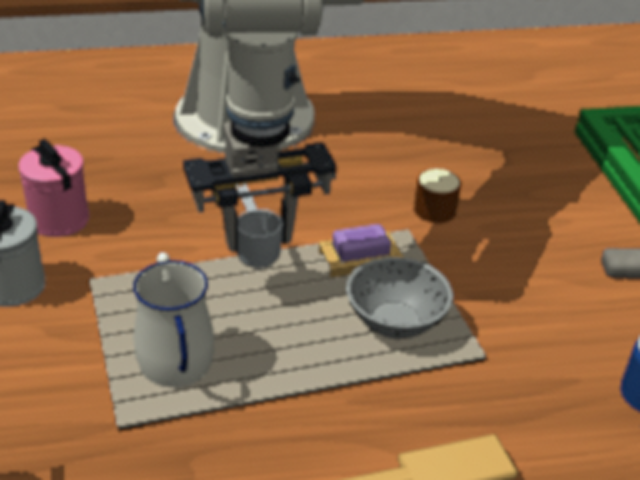

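The cup hangs upright at (258,237) with its handle towards the robot, clear of the jug and dish. Lowering it.

Request:
{"name": "apply_moves", "arguments": {
  "plan": [
    {"delta_pos": [0,0,0.04],"twist": [0,0,0]},
    {"delta_pos": [0,0,0.03],"twist": [0,0,0]},
    {"delta_pos": [0,0,0.015],"twist": [0,0,0]},
    {"delta_pos": [0,0,0.005],"twist": [0,0,0]},
    {"delta_pos": [0,0,0],"twist": [0,0,0]},
    {"delta_pos": [0,0,0],"twist": [0,0,0]}
  ]
}}

```text
time: 24.3
position: [0.4767, -0.0378, 0.2252]
tool_rot: [-0.06, 0.998, -0.0, 0.001]
force: [0.0, -0.8, -1.4]
grip_width: 0.683
gripper_force: 20.0
```

Request:
{"name": "apply_moves", "arguments": {
  "plan": [
    {"delta_pos": [0,0,0],"twist": [0,0,0]},
    {"delta_pos": [0,0,0],"twist": [0,0,0]},
    {"delta_pos": [0,0,0],"twist": [0,0,0]},
    {"delta_pos": [0,0,0],"twist": [0,0,0]},
    {"delta_pos": [0,0,-0.02],"twist": [0,0,0]},
    {"delta_pos": [0,0,-0.05],"twist": [0,0,0]},
    {"delta_pos": [0,0,-0.06],"twist": [0,0,0]},
    {"delta_pos": [0,0,-0.06],"twist": [0,0,0]},
    {"delta_pos": [0,0,-0.06],"twist": [0,0,0]},
    {"delta_pos": [0,0,-0.05],"twist": [0,0,0]},
    {"delta_pos": [0,0,0],"twist": [0,0,0]},
    {"delta_pos": [0,0,0],"twist": [0,0,0]}
  ],
  "claw": 40
}}

```text
time: 25.5
position: [0.476, -0.0378, 0.4053]
tool_rot: [-0.06, 0.998, -0.0, 0.001]
force: [0.4, -0.1, -0.4]
grip_width: 0.843
gripper_force: 0.0
```

```bash
python3 go.py .4198 -.3804 .2 174 8
```

```text
t 25.5 pos [ 0.476  -0.0378  0.4053] psi -173.1 q [-0.08  0.12  1.94  0.    1.08 -1.77] tilt [ 1.8e-03 -1.0e-04 -1.0e+00]
twist z total 1.612 | shift total [ 0.0334 -0.5777  0.0255] per row [ 0.0042 -0.0722  0.0032] mm/row 43.4
```

Request:
{"name": "apply_moves", "arguments": {
  "plan": [
    {"delta_pos": [0,0,0],"twist": [0,0,0.806]},
    {"delta_pos": [0,0,0],"twist": [0,0,0.806]},
    {"delta_pos": [0.0037,-0.0642,0],"twist": [0,0,0]},
    {"delta_pos": [0.0037,-0.0642,0],"twist": [0,0,0]},
    {"delta_pos": [0.0037,-0.0642,0],"twist": [0,0,0]},
    {"delta_pos": [0.0037,-0.0642,0],"twist": [0,0,0]},
    {"delta_pos": [0.0037,-0.0642,0],"twist": [0,0,0]},
    {"delta_pos": [0.0037,-0.0642,0],"twist": [0,0,0]},
    {"delta_pos": [0.0037,-0.0642,0],"twist": [0,0,0]},
    {"delta_pos": [0.0037,-0.0642,0],"twist": [0,0,0]},
    {"delta_pos": [0.0037,-0.0642,0],"twist": [0,0,0]},
    {"delta_pos": [0,0,0],"twist": [0,0,0]}
  ],
  "claw": 115
}}

```text
time: 26.7
position: [0.419, -0.3837, 0.4027]
tool_rot: [0.054, 0.999, 0.0, -0.001]
force: [1.1, 0.5, -0.7]
grip_width: 0.549
gripper_force: 0.0
```

Request:
{"name": "apply_moves", "arguments": {
  "plan": [
    {"delta_pos": [0,0,0],"twist": [0,0,0]},
    {"delta_pos": [0,0,0],"twist": [0,0,0]}
  ]
}}

```text
time: 26.9
position: [0.4199, -0.3795, 0.4033]
tool_rot: [0.052, 0.999, 0.001, -0.001]
force: [-0.0, 0.6, -0.3]
grip_width: 0.548
gripper_force: 0.0
```

```bash
python3 go.py .4198 -.3804 .116 174 4
python3 - <<'E'
from m import *
im=snapshot("top")
g=cv2.cvtColor(im,cv2.COLOR_RGB2GRAY)
for z,R,roi,r in((.070,.031,(310,190,380,270),12.5),):
    x0,y0,x1,y1=roi;k=4
    h=cv2.HoughCircles(cv2.resize(g[y0:y1,x0:x1],None,fx=k,fy=k,interpolation=2),cv2.HOUGH_GRADIENT_ALT,1.5,400,param1=150,param2=.4,minRadius=38,maxRadius=60)
    if h is not None:
        u,v,rr=h[0][0]; p=((u+.5)/k-.5+x0,(v+.5)/k-.5+y0); print("cup",p,rr/k,ray("top",p,z))
a=cv2.resize(im[130:330,240:540],(450,300),interpolation=2)
s=snapshot("scene")[180:300,100:240]; b=cv2.resize(s,(350,300),interpolation=2)
cv2.imwrite("pics/t5.png",np.hstack([a,b])[:,:,::-1])
E
```

```text
t 26.9 pos [ 0.4199 -0.3795  0.4033] psi 174.01 q [-0.74  0.26  1.76  0.    1.12 -2.2 ] tilt [-0.0015  0.0018 -1.    ]
twist z total 0.001 | shift total [-0.     -0.0015  0.1622] per row [-0.     -0.0004  0.0406] mm/row 24.3
cup (np.float32(342.625), np.float32(223.0)) 11.179738 [[ 0.47030887 -0.03796942]]
```

View pics/t5.png

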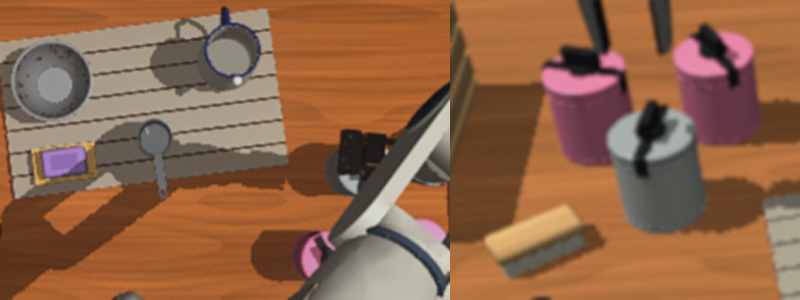

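The cup stands on the tray (crop 154,138) with its handle to the front, and the gripper is over the tin canister (crop 655,150). Now I grasp the knob.

Request:
{"name": "apply_moves", "arguments": {
  "plan": [
    {"delta_pos": [0,-0.001,0.04],"twist": [0,0,0]},
    {"delta_pos": [0,0,0.04],"twist": [0,0,0]},
    {"delta_pos": [0,0,0.04],"twist": [0,0,0]},
    {"delta_pos": [0,0,0.025],"twist": [0,0,0]},
    {"delta_pos": [0,0,0.015],"twist": [0,0,0]},
    {"delta_pos": [0,0,0],"twist": [0,0,0]},
    {"delta_pos": [0,0,0],"twist": [0,0,0]}
  ]
}}

```text
time: 27.7
position: [0.4204, -0.3809, 0.309]
tool_rot: [0.052, 0.999, -0.0, 0.0]
force: [0.4, -0.2, 0.8]
grip_width: 0.549
gripper_force: 0.0
```

Request:
{"name": "apply_moves", "arguments": {
  "plan": [
    {"delta_pos": [0,0,0],"twist": [0,0,0]},
    {"delta_pos": [0,0,0],"twist": [0,0,0]},
    {"delta_pos": [0,0,0],"twist": [0,0,0]},
    {"delta_pos": [0,0,0],"twist": [0,0,0]},
    {"delta_pos": [0,0,0],"twist": [0,0,0]},
    {"delta_pos": [0,0,0],"twist": [0,0,0]},
    {"delta_pos": [0,0,0],"twist": [0,0,0]},
    {"delta_pos": [0,0,0],"twist": [0,0,0]},
    {"delta_pos": [0,0,0],"twist": [0,0,0]},
    {"delta_pos": [0,0,0],"twist": [0,0,0]}
  ],
  "claw": 255,
  "force": 40
}}

```text
time: 28.7
position: [0.42, -0.381, 0.3084]
tool_rot: [0.052, 0.999, 0.0, -0.0]
force: [-1.0, 1.7, 4.2]
grip_width: 0.123
gripper_force: 39.8
```

```bash
python3 go.py .4198 -.3804 .34 174 6
```

```text
t 28.7 pos [ 0.42   -0.381   0.3084] psi 173.99 q [-0.74  0.38  1.84  0.    0.92 -2.21] tilt [-1.e-04  3.e-04 -1.e+00]
twist z total -0.001 | shift total [ 0.0004  0.0009 -0.3693] per row [ 0.0001  0.0002 -0.0616] mm/row 36.9
```

Request:
{"name": "apply_moves", "arguments": {
  "plan": [
    {"delta_pos": [0,0,-0.015],"twist": [0,0,0]},
    {"delta_pos": [0,0,-0.03],"twist": [0,0,0]},
    {"delta_pos": [0,0,-0.05],"twist": [0,0,0]},
    {"delta_pos": [0,0,-0.05],"twist": [0,0,0]},
    {"delta_pos": [0,0,-0.05],"twist": [0,0,0]},
    {"delta_pos": [0,0,-0.05],"twist": [0,0,0]},
    {"delta_pos": [0,0,-0.03],"twist": [0,0,0]},
    {"delta_pos": [0,0,-0.015],"twist": [0,0,0]},
    {"delta_pos": [0,0,0],"twist": [0,0,0]},
    {"delta_pos": [0,0,0],"twist": [0,0,0]}
  ]
}}

```text
time: 29.7
position: [0.4198, -0.3809, 0.4813]
tool_rot: [0.052, 0.999, 0.0, -0.001]
force: [0.3, 0.4, -5.6]
grip_width: 0.127
gripper_force: 39.8
```

```bash
python3 go.py .5917 -.0239 .3 174 11
python3 - <<'E'
from m import *
print(bot.read_state()['grip_width'])
s=snapshot("scene"); cv2.imwrite("pics/t6.png",cv2.resize(s[60:340,40:400],(540,420))[:,:,::-1])
E
```

```text
t 29.7 pos [ 0.4198 -0.3809  0.4813] psi 174.0 q [-0.74  0.2   1.67 -0.    1.28 -2.21] tilt [-1.1e-03  9.0e-04 -1.0e+00]
twist z total -0.001 | shift total [-0.2228  0.6218 -0.0145] per row [-0.0203  0.0565 -0.0013] mm/row 36.0
0.1274632377008958
```

View pics/t6.png

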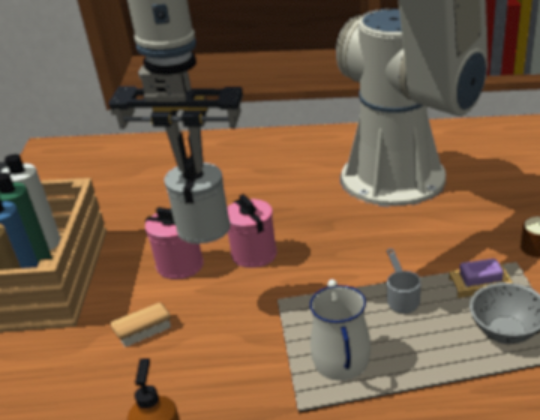

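The canister hangs upright at (198,200) from the knob. Carrying it over.

Request:
{"name": "apply_moves", "arguments": {
  "plan": [
    {"delta_pos": [-0.0101,0.0283,0],"twist": [0,0,0]},
    {"delta_pos": [-0.0203,0.0565,0],"twist": [0,0,0]},
    {"delta_pos": [-0.0203,0.0565,0],"twist": [0,0,0]},
    {"delta_pos": [-0.0203,0.0565,0],"twist": [0,0,0]},
    {"delta_pos": [-0.0203,0.0565,0],"twist": [0,0,0]},
    {"delta_pos": [-0.0203,0.0565,0],"twist": [0,0,0]},
    {"delta_pos": [-0.0203,0.0565,0],"twist": [0,0,0]},
    {"delta_pos": [-0.0203,0.0565,0],"twist": [0,0,0]},
    {"delta_pos": [-0.0203,0.0565,0],"twist": [0,0,0]},
    {"delta_pos": [-0.0203,0.0565,0],"twist": [0,0,0]},
    {"delta_pos": [-0.0203,0.0565,0],"twist": [0,0,0]},
    {"delta_pos": [-0.0101,0.0283,0],"twist": [0,0,0]}
  ]
}}

```text
time: 30.95
position: [0.5929, -0.0218, 0.4808]
tool_rot: [0.052, 0.999, 0.0, -0.001]
force: [0.1, 0.5, -4.9]
grip_width: 0.128
gripper_force: 39.9
```

Request:
{"name": "apply_moves", "arguments": {
  "plan": [
    {"delta_pos": [0,0,0],"twist": [0,0,0]},
    {"delta_pos": [0,0,0],"twist": [0,0,0]},
    {"delta_pos": [0,0,0],"twist": [0,0,0]},
    {"delta_pos": [0,0,0],"twist": [0,0,0]}
  ]
}}

```text
time: 31.35
position: [0.5918, -0.0252, 0.4822]
tool_rot: [0.053, 0.999, -0.0, -0.0]
force: [0.4, -0.9, -4.8]
grip_width: 0.124
gripper_force: 39.9
```

```bash
python3 go.py .5917 -.0239 .1315 174 8
python3 - <<'E'
from m import *
s=snapshot("scene"); cv2.imwrite("pics/t7.png",cv2.resize(s[90:340,200:480],(560,500))[:,:,::-1])
E
```

```text
t 31.35 pos [ 0.5918 -0.0252  0.4822] psi 173.93 q [-0.05  0.24  1.62 -0.    1.29 -1.51] tilt [-4.e-04 -3.e-04 -1.e+00]
twist z total -0.009 | shift total [0.0004 0.0021 0.2679] per row [0.0001 0.0003 0.0335] mm/row 20.1
```

View pics/t7.png

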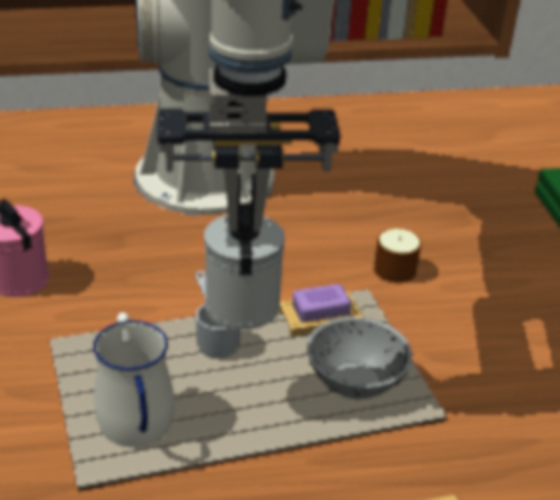

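It hangs upright above the gap, between jug (132,380) and bowl (358,355). Lowering it.

Request:
{"name": "apply_moves", "arguments": {
  "plan": [
    {"delta_pos": [0,0,0.02],"twist": [0,0,0]},
    {"delta_pos": [0,0,0.035],"twist": [0,0,0]},
    {"delta_pos": [0,0,0.04],"twist": [0,0,0]},
    {"delta_pos": [0,0,0.04],"twist": [0,0,0]},
    {"delta_pos": [0,0,0.04],"twist": [0,0,0]},
    {"delta_pos": [0,0,0.04],"twist": [0,0,0]},
    {"delta_pos": [0,0,0.025],"twist": [0,0,0]},
    {"delta_pos": [0,0,0.015],"twist": [0,0,0]},
    {"delta_pos": [0,0,0.008],"twist": [0,0,0]},
    {"delta_pos": [0,0,0],"twist": [0,0,0]},
    {"delta_pos": [0,0,0],"twist": [0,0,0]},
    {"delta_pos": [0,0,0],"twist": [0,0,0]}
  ]
}}

```text
time: 32.6
position: [0.5925, -0.0242, 0.3255]
tool_rot: [0.052, 0.999, 0.0, 0.001]
force: [0.5, -0.3, -5.3]
grip_width: 0.127
gripper_force: 39.9
```

```bash
python3 go.py .5917 -.0239 .1305 174 1
```

```text
t 32.6 pos [ 0.5925 -0.0242  0.3255] psi 174.0 q [-0.04  0.39  1.77 -0.    0.98 -1.51] tilt [ 1.6e-03 -1.0e-04 -1.0e+00]
twist z total -0.0 | shift total [0.0014 0.0004 0.0084] per row [0.0014 0.0004 0.0084] mm/row 5.1
```

Request:
{"name": "apply_moves", "arguments": {
  "plan": [
    {"delta_pos": [0,0,0.004],"twist": [0,0,0]},
    {"delta_pos": [0,0,0.002],"twist": [0,0,0]},
    {"delta_pos": [0,0,0.0015],"twist": [0,0,0]},
    {"delta_pos": [0,0,0],"twist": [0,0,0]},
    {"delta_pos": [0,0,0],"twist": [0,0,0]}
  ]
}}

```text
time: 33.1
position: [0.5922, -0.0241, 0.3204]
tool_rot: [0.052, 0.999, 0.0, 0.0]
force: [-1.2, 0.0, -1.1]
grip_width: 0.126
gripper_force: 39.9
```

Request:
{"name": "apply_moves", "arguments": {
  "plan": [
    {"delta_pos": [0,0,0],"twist": [0,0,0]},
    {"delta_pos": [0,0,0],"twist": [0,0,0]},
    {"delta_pos": [0,0,0],"twist": [0,0,0]},
    {"delta_pos": [0,0,0],"twist": [0,0,0]},
    {"delta_pos": [0,0,0],"twist": [0,0,0]},
    {"delta_pos": [0,0,-0.02],"twist": [0,0,0]},
    {"delta_pos": [0,0,-0.04],"twist": [0,0,0]},
    {"delta_pos": [0,0,-0.06],"twist": [0,0,0]},
    {"delta_pos": [0,0,-0.06],"twist": [0,0,0]},
    {"delta_pos": [0,0,-0.03],"twist": [0,0,0]},
    {"delta_pos": [0,0,0],"twist": [0,0,0]}
  ],
  "claw": 150
}}

```text
time: 34.2
position: [0.5928, -0.0242, 0.4501]
tool_rot: [0.052, 0.999, 0.0, 0.003]
force: [-0.5, -0.5, 0.1]
grip_width: 0.413
gripper_force: 0.0
```

Request:
{"name": "apply_moves", "arguments": {
  "plan": [
    {"delta_pos": [0.01,-0.06,0],"twist": [0,0,0]},
    {"delta_pos": [0.01,-0.06,0],"twist": [0,0,0]},
    {"delta_pos": [0.01,-0.06,0],"twist": [0,0,0]},
    {"delta_pos": [0.01,-0.06,0],"twist": [0,0,0]},
    {"delta_pos": [0.01,-0.06,0],"twist": [0,0,0]},
    {"delta_pos": [0.01,-0.06,0],"twist": [0,0,0]},
    {"delta_pos": [0.02,-0.06,0],"twist": [0,0,0]},
    {"delta_pos": [0.02,-0.06,0],"twist": [0,0,0]},
    {"delta_pos": [0.02,-0.06,0],"twist": [0,0,0]},
    {"delta_pos": [0.02,-0.06,0],"twist": [0,0,0]},
    {"delta_pos": [0,0,0],"twist": [0,0,0]}
  ]
}}

```text
time: 35.3
position: [0.469, -0.3765, 0.445]
tool_rot: [0.054, 0.999, -0.0, -0.001]
force: [-0.2, -0.3, 0.9]
grip_width: 0.413
gripper_force: 0.0
```

Run:
```python
from m import *
n="top"; im=snapshot(n); g=cv2.cvtColor(im,cv2.COLOR_RGB2GRAY); M=masks(im); th=np.radians(6.9); O=np.array([.5405,-.017]); A=np.array([[np.cos(th),np.sin(th)],[-np.sin(th),np.cos(th)]])
def hough(name,roi,r,z):
    x0,y0,x1,y1=roi; k=4
    h=cv2.HoughCircles(cv2.resize(g[y0:y1,x0:x1],None,fx=k,fy=k,interpolation=2),cv2.HOUGH_GRADIENT_ALT,1.5,400,param1=150,param2=.4,minRadius=int((r-3)*k),maxRadius=int((r+3)*k))
    if h is None: print(name,"none");return
    u,v,rr=h[0][0]; p=((u+.5)/k-.5+x0,(v+.5)/k-.5+y0); print(name,np.round(p,1),(rr/k).round(1),"tray frame",(A@(ray(n,p,z)[0]-O)).round(4))
hough("bowl",(235,145,315,222),27.8,.069); hough("jug",(362,130,432,200),20,.142)
hough("can",(305,140,372,210),19,.119); hough("cup",(315,190,375,255),12.3,.070)
print("soap",rect(n,biggest(M["lil"],(245,210,325,265)),.054))
a=cv2.resize(im[125:275,225:445],(440,300),interpolation=2)
s=snapshot("scene")[200:340,210:430]; b=cv2.resize(s,(360,230),interpolation=2); o=np.zeros((300,800,3),np.uint8); o[:,:440]=a; o[:230,440:]=b
cv2.imwrite("pics/t8.png",o[:,:,::-1])
```

```text
bowl [274.  182.9] 28.4 tray frame [0.0509 0.1473]
jug [394.6 162.2] 18.5 tray frame [ 0.0521 -0.1531]
can none
cup [343.1 222.2] 12.4 tray frame [-0.0705 -0.0139]
soap [435.2 115.2  72.9  45.  -84.2]
```

View pics/t8.png

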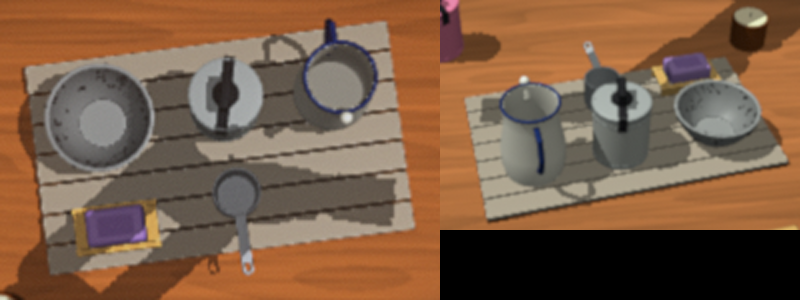

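Everything is in place: the canister is clear of bowl and jug (crop 225,95), the cup is in front of it (237,193), and the soap is on the dish (115,227). Handing in.

```bash
python3 -c "
from workcell import sign_off
print(sign_off())"
```

```text
the job is handed in; nothing more can be done
None
```

I set the dish, soap, canister and cup on the tray as asked and handed the job in; the last picture and my measurements put all four within tolerance, but hand-in returned no verdict.

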